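# Secure a bowl in the trimming cradle

## Robot

A 7-joint arm with a two-finger parallel gripper is mounted at the origin on the work surface. World frame = base frame: x ahead of the robot, y to its left, z up, the work surface at z = 0. Lengths are in m, angles in rad, forces in N, time in s.
With the tool pointing down it reaches from about 0.425 to 0.925 m from the base axis. Payload 6.8 kg.
Tool frame: the origin (TCP) lies on the front face of the gripper's body, between the roots of the fingers; the fingertips stand 73 mm ahead of it and the grasp point (between the pads) lies 54 mm ahead of it (tcp_to_tips is the distance from the TCP to the fingertips, in m); z points along the fingers, x is the direction in which the jaws open and shut, and the axes are right-handed (so a half turn about z gives the same grasp; the last joint's range is limited). The gripper opens to 85 mm and grips with 20 to 120 N. Pads are 22 mm wide; open, the fingers measure 114 mm over their backs; the gripper's body (76 mm by 85 mm) begins 54 mm behind the grasp point. The pads swing forward as they close: fully open they stand 13 mm farther back than shut.
Start: joints at [-1.303, 0.477, 0.022, 1.555, -0.011, 1.109, -0.083], TCP at [0.248, 0.628, 0.304] pointing down, gripper open.
Joint ranges: [-2.96, 2.96], [-0.34, 2.1], [-1.41, 1.46], [0.24, 2.44], [-1.37, 4.51], [0.17, 1.92], [-2.96, 2.96]. Speed limits (rad/s): [2.39, 2.39, 3.14, 3.14, 3.14, 3.14, 3.14].

## Interface

Orientations are given as a unit quaternion [w, x, y, z].
In Python, from station import get_obs, read_camera, hand_in, look_for, silhouettes, tcp_to_tips gives the robot as it stands. The module is installed in compiled form; this text tells all that it offers.
- The arm moves only by the tool apply_moves, never from a script. Its argument "moves" is a list of rows, each a list of 3 entries, a list of its own where there are three numbers: the shift along the tool's x, y, z in units of 25 mm (1.0 is 25 mm), then the turn, a rotation vector about the tool's x, y, z in units of 10 degrees (1.0 is 10 degrees), then the gripper's target within -1 to 1 (fully open at 1, half-way at 0, shut at -1). In form: [[[dx, dy, dz], [rx, ry, rz], jaw], ...]. A call has 1 to 20 rows; each row is the pose to reach, as a shift and turn from the pose commanded when the call began, along the tool's axes at that moment; what a row does not reach only later rows make up. A row lasts 1/8 s, in which the tool goes at most 62.5 mm and 10.7 degrees, less where a joint would pass 70% of its speed; a pose out of reach is approached as far as the arm can. A call with a gripper value outside its range is refused whole. The fingers move at their own pace and stop on an object; "force" is the grip in N (left out, the last holds). Time passes only in rows, so rows that repeat a pose let the fingers close. It gives the time, the measured TCP pose, the force and the opening at its end, in the units of the state.
- get_obs(): the state, without advancing time (a new reading comes with each control period).
- read_camera(name): name is "scene" or "top"; returns a dict with "color" (384x512x3 uint8, red, green, blue), "mtx" (3x3 intrinsics, pixels), "eye" and "rotation" of the camera in the world. Camera axes: x right, y up, looking along -z (the intrinsics and any distortion apply to the point x, -y, -z); pixel columns grow to the right and rows downward; lengths in m; the calibration is good to about 2 mm. A picture is of the moment at which its call begins. There is no depth.
- hand_in(): hands the job in, once; it reports no verdict.
Trained networks look in the newest picture that a camera, given by its name, has taken for a name from the list of things; names that differ only in an ending like _2 or _b are one class to them, and where a whole thing is asked for, a point or a joint stands for the part that bears it (a point fixed in the world has none). Each returns a list of dicts, best first, with "conf" (0 to 1); they miss things now and then, are a little off and sometimes report something else, mostly with a low value. They report only what shows in the picture. A call takes as long as a camera call.
- look_for(camera, query): "pixel" ([row, column] in pixels, amid what is visible of it).
- silhouettes(camera, query): "mask" (384x512 bool, what is visible of it) and "pixel" ([row, column] in pixels, amid what is visible of it).
The state is a dict: "t": time; "q": joint angles; "joint_vel": joint speeds; "joint_torque": joint torques, N m; "eef_pos": TCP position; "tool_rot": TCP orientation; "contact_force": force on the tool from outside, world axes, zero at the start; "torque": the same for the moment, N m; "gripper_width": opening from 0.0 (shut) to 1.0 (fully open).
Only numpy, scipy, OpenCV 4.12 (cv2) and the standard library are available. Lean on these libraries where they do the work, as an engineer would, in place of code of your own. Each camera call takes 0.05 s, during which the arm holds its last target.

## Task

Push the upside-down bowl that stands at the front of the cradle board back between the jaws until it is fully home against the back fence. Then press down the latch tab in the sliding jaw's grip, slide the jaw towards the bowl to its next notch, and let the tab spring up so that the jaw is locked there around the bowl. Do not lift or tip the bowl, do not run the jaw past that notch, and leave the small cup and the scraper that also lie on the board where they are.

Things in the scene. Friction and masses are not known exactly. Their poses are not given: they have to be found in the camera images.
- home (a point): Where the bowl's centre belongs, on the upper face of the cradle board, 12 mm above the table. Axes: +x to the back fence, +y to the fixed side stop, z up. The cradle, at a new place and yaw each time, is a fixed pale wooden board spanning x -215 to +80, y -250 to +180 mm from here. The front (-x side) is open and flat. The sliding jaw is on the -y side.
- mouth (a point): Point on the board's upper face, 120 mm in front of home (home x = -120 mm, y = 0), same axes; the bowl starts near it.
- fence (a point): Middle of the cork face of the back fence, at the board's upper face: home x = +56 mm, y = +5 mm; axes as home. The fence is wooden, 36 mm high above the board, 150 mm long along y. A bowl at home is 1 mm clear of it.
- side_stop (a point): On the cork face of the fixed wooden side stop, at the board's upper face: home x = +17 mm, y = +56 mm; axes as home. The stop runs from x = -25 to +60 mm and is 36 mm high above the board.
- bowl_mid (a point): The bowl to be secured: half-way up, on its axis, 33 mm above the board. Grey-buff stoneware, upside down, rim on the board, brown foot ring with small white dots on top. Diameter 110 mm, walls upright for the lower 41 mm then rounded in; 66 mm high; 0.3 to 0.55 kg. The largest pot on the cradle board.
- jaw (a joint): Jaw position along the board's +y (m), growing towards the bowl. Starts at -0.020 to 0 in a long first notch (free play -0.022 to +0.002), then a tooth stops it unless the tab is pressed. Next notch centred on 0.036 (tab springs up between 0.034 and 0.038); a further notch, for smaller bowls, at 0.070. Sliding takes 1.5 N plus light damping.
- jaw_pads (a point): Mid-point between the jaw's two slanted cork pads (a V open to +y), 34 mm above the board; they are 20 mm high. It is at home x = 0, y = -85 mm + joint jaw. With jaw at 0.036 the pads are 2 mm clear of a bowl at home; closing, they nudge a bowl that is off to the side into place. At jaw 0 the way in between front pad and side stop is about 130 mm wide.
- tab (a joint): How far the latch tab is pressed down (m): 0 up (locked), 0.010 at its lower stop. Past about 0.007 the jaw can pass a tooth. Spring: 2 N when up, 5 N when fully down. Let go between notches it stays part-way down under a tooth, and springs up when the jaw comes into a notch.
- tab_top (a point): Centre of the upper face of the ribbed steel latch tab, 46 mm (x) by 52 mm (y), moving with the jaw; axes as home. Up, it is 48 mm above the board, at home x = 0, y = -164 mm + joint jaw. It lies between two black upright cheeks (see cheek), open above and to +x and -x: press it down with shut fingers and push against the +y cheek to slide the jaw.
- cheek (a point): Middle of the top of the jaw's +y cheek, at y = +36 mm from the tab's centre; axes as home. Both cheeks: 10 mm thick, 50 mm along x, 62 mm apart inside, reaching 18 mm above the raised tab. Below is a steel saddle 64 mm (x) by 84 mm (y), on an aluminium rail 60 mm wide, 22 mm high above the board, from home y = -245 to -95 mm.
- cup_mid (a point): A small dark brown upside-down cup, 52 mm in diameter, 62 mm high, half-way up it; stands near the board's front +y corner. Leave it alone.
- scraper: A scraper with a round wooden handle 12 mm thick and a small steel blade, 155 mm long in all along its x, lying on the board in front of the rail. Leave it alone. Its origin lies on its underside near its middle.

How it is judged:
On the way, in this order (a step that is already met when the one before it is completed fails the run):
1. the bowl stands fully home against the back fence, the jaw not yet moved on to its next notch (x of bowl_mid in the frame of home between -0.006 and 0.006 m and y of bowl_mid in the frame of home between -0.045 and 0.008 m and value of joint jaw below 0.008 m), for 0.2 s.
2. the jaw is locked in its next notch, the tab up (value of joint jaw between 0.032 and 0.04 m and value of joint tab below 0.002 m), for 0.2 s.
At the end, for the whole second after the job is handed in: The jaw stands in its next notch (0.032 to 0.040) with the tab up (less than 2 mm down), and the bowl stands flat on the board at home: within 8 mm forward and 6 mm back of the home point along the board's x, and from 8 mm on the jaw side to 6 mm on the stop side along its y (all of step 2 and x of bowl_mid in the frame of home between -0.008 and 0.006 m and y of bowl_mid in the frame of home between -0.008 and 0.006 m and z of bowl_mid in the frame of home below 0.037 m and angle between bowl_mid's own z axis and vertical below 0.08 rad); the robot touches nothing.
It fails at once if the bowl is lifted off the board or tipped (z of bowl_mid in the frame of home above 0.048 m or angle between bowl_mid's own z axis and vertical above 0.3 rad).
It fails at once if the jaw is run past its next notch (value of joint jaw above 0.05 m).
It fails at once if the cup or the scraper is shoved more than 30 mm or the cup is tipped over (distance of any of cup_mid, scraper from where it was at the start of the episode above 0.03 m or angle between cup_mid's own z axis and vertical above 0.5 rad).
It also fails if it takes over 48 s, if anything falls off the work surface, if the arm or the gripper's body presses on something with over 40 N, if the wrist force passes 120 N, or if a joint passes its speed limit or range.

## Working session

There is one attempt and no reset: what is moved stays moved. The work goes in short steps, Python scripts to look and compute and a tool call to move; the robot and the scene stay as the last step left them, time stands still between calls to the robot, and variables do not carry over. Pictures are saved under pics/ and viewed, and the job is handed in when it is done.

Besides the shell and the picture viewer there is one more tool, called after "Call:" as name(argument=value, ...) on one line, values as JSON. apply_moves: Moves the arm, as the interface text tells. Its arguments: {"type":"object","properties":{"moves":{"type":"array"},"force":{"type":"number"}},"required":["moves"]}

```bash
mkdir -p pics; cat > h.py <<'E'
import numpy as np, cv2
from station import *
def save(cam,name):
    d=read_camera(cam); cv2.imwrite('pics/'+name,cv2.cvtColor(d['color'],cv2.COLOR_RGB2BGR)); return d
def ray(d,px):
    r,c=px; K=np.array(d['mtx']); v=np.linalg.solve(K,[c,r,1]); v=np.array([v[0],-v[1],-v[2]])
    return np.array(d['eye']), np.array(d['rotation'])@v
def atz(d,px,z):
    e,v=ray(d,px); return e+v*(z-e[2])/v[2]
def proj(d,p):
    q=np.array(d['rotation']).T@(np.array(p)-d['eye']); q=np.array([q[0],-q[1],-q[2]]); q=np.array(d['mtx'])@q; return q[[1,0]]/q[2]
E
python3 - <<'E'
from h import *
for c in ['scene','top']:
    d=save(c,c+'0.png'); print(c,d.keys(),d['mtx'],d['eye'],d['rotation'])
    for n,z in [('bowl_mid',.045),('tab_top',.06),('cheek',.078),('cup_mid',.043),('scraper',.018),('fence',.03),('side_stop',.03),('jaw_pads',.046),('home',.012)]:
        for r in look_for(c,n)[:2]: print(n,r['conf'],r['pixel'],atz(d,r['pixel'],z))
print(get_obs())
E
```

```text
scene dict_keys(['color', 'mtx', 'eye', 'rotation']) [[442.69841955   0.         258.67122575]
 [  0.         442.69841955 195.61066847]
 [  0.           0.           1.        ]] [0.93808156 0.05659803 0.64802877] [0.70013289 0.22300308 0.20773561 0.64570076]Traceback (most recent call last):
  File "<stdin>", line 5, in <module>
  File "h.py", line 9, in atz
    e,v=ray(d,px); return e+v*(z-e[2])/v[2]
        ~~~^^^^^^
  File "h.py", line 7, in ray
    return np.array(d['eye']), np.array(d['rotation'])@v
                               ~~~~~~~~~~~~~~~~~~~~~~~^~
ValueError: matmul: Input operand 1 has a mismatch in its core dimension 0, with gufunc signature (n?,k),(k,m?)->(n?,m?) (size 3 is different from 4)
```

```bash
sed -i "s/d=read_camera(cam);/d=read_camera(cam); w,x,y,z=d['rotation']; d['rotation']=R.from_quat([x,y,z,w]).as_matrix();/; 1a from scipy.spatial.transform import Rotation as R" h.py
python3 - <<'E'
from h import *
for c in ['scene','top']:
    d=save(c,c+'0.png'); print(c,d['eye'])
    for n,z in [('bowl_mid',.045),('tab_top',.06),('cheek',.078),('cup_mid',.043),('scraper',.018),('fence',.03),('side_stop',.03),('jaw_pads',.046),('home',.012)]:
        for r in look_for(c,n)[:2]: print(n,round(r['conf'],2),r['pixel'],atz(d,r['pixel'],z))
print(get_obs())
E
```

```text
scene [0.93808156 0.05659803 0.64802877]
bowl_mid 0.82 [164.5, 221.2] [0.4368575  0.02876034 0.045     ]
bowl_mid 0.33 [224.8, 195.2] [ 0.55817871 -0.01652068  0.045     ]
tab_top 0.59 [233.9, 116.3] [ 0.57419674 -0.13567165  0.06      ]
tab_top 0.16 [223.3, 192.2] [ 0.56448668 -0.01938473  0.06      ]
cheek 0.88 [238.9, 128.1] [ 0.5954231  -0.11145287  0.078     ]
cup_mid 0.86 [147.4, 297.3] [0.40632609 0.16792447 0.043     ]
scraper 0.86 [188.3, 126.2] [ 0.45511238 -0.1418572   0.018     ]
fence 0.64 [225.7, 192.5] [ 0.55010162 -0.02273902  0.03      ]
jaw_pads 0.82 [239.1, 125.0] [ 0.57615462 -0.12568634  0.046     ]
jaw_pads 0.6 [223.0, 197.3] [ 0.55569193 -0.0130589   0.046     ]
home 0.75 [225.5, 191.4] [ 0.53825434 -0.02689988  0.012     ]
top [0.41797609 0.06348094 0.92010853]
bowl_mid 0.72 [236.0, 291.8] [0.43118354 0.03019144 0.045     ]
tab_top 0.78 [164.4, 375.6] [ 0.57834714 -0.1407021   0.06      ]
cheek 0.69 [168.7, 369.9] [ 0.56618354 -0.12486135  0.078     ]
cheek 0.39 [233.7, 288.9] [0.43514693 0.03717141 0.078     ]
cup_mid 0.64 [249.8, 223.9] [0.40171389 0.1696020
[... 498 characters left out ...]
30310168,  0.47699316,  0.02238109,  1.55540349, -0.01151411,
        1.10926002, -0.08313136]), 'joint_vel': array([-1.71993290e-03,  1.41899425e-05,  1.45673116e-03, -4.80602484e-04,
        2.94126207e-04, -8.74072921e-05, -2.02670168e-04]), 'joint_torque': array([ 7.77835498e-05, -5.96341932e+01,  1.60582814e+00, -2.81548458e+01,
        1.22311263e-02,  1.80497977e-03, -1.55024333e-05]), 'eef_pos': array([0.24772211, 0.62792463, 0.30391065]), 'tool_rot': array([-3.38448878e-05,  8.26755980e-01,  5.62560706e-01,  1.40208553e-05]), 'contact_force': array([-0.80605209, -0.09429198,  0.21598453]), 'torque': array([ 0.01726614, -0.02038537,  0.0265429 ]), 'gripper_width': 1.0010153490324714}
```

View pics/scene0.png

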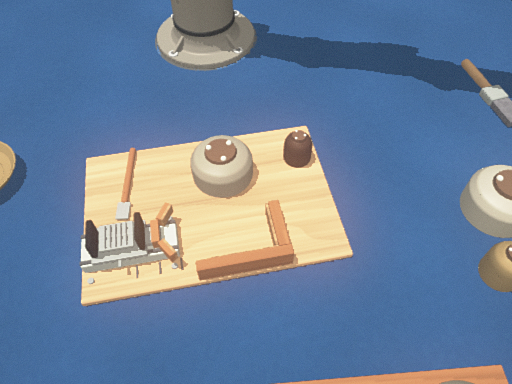

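View pics/top0.png

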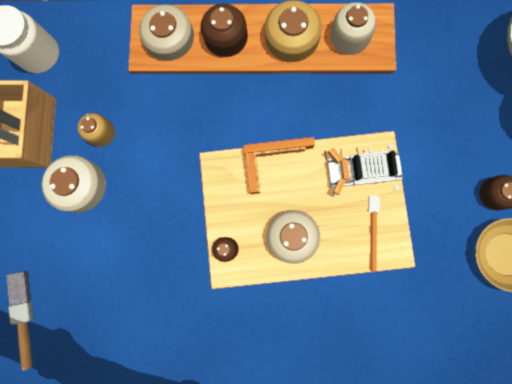

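```bash
cat >> h.py <<'E'
def rect(d,z,x0=.25,x1=.7,y0=-.28,y1=.3,s=1000):
    # image up=+x, left=+y
    W=int((y1-y0)*s);H=int((x1-x0)*s)
    pw=[(x1,y1),(x1,y0),(x0,y0),(x0,y1)]
    src=np.float32([proj(d,[a,b,z])[::-1] for a,b in pw]); dst=np.float32([[0,0],[W,0],[W,H],[0,H]])
    return cv2.warpPerspective(d['color'],cv2.getPerspectiveTransform(src,dst),(W,H),flags=cv2.INTER_CUBIC)
E
python3 - <<'E'
from h import *
for c in ['top','scene']:
    d=save(c,c+'1.png'); im=rect(d,.012); cv2.imwrite(f'pics/r_{c}.png',im[...,::-1])
    m=(im[...,0].astype(int)>im[...,2]+20).astype(np.uint8)
    m=cv2.morphologyEx(m,cv2.MORPH_CLOSE,np.ones((25,25)))
    cs,_=cv2.findContours(m,cv2.RETR_EXTERNAL,cv2.CHAIN_APPROX_NONE); k=max(cs,key=cv2.contourArea)
    h=cv2.convexHull(k)
    def world(p): return np.array([.7-p[1]/1000,.3-p[0]/1000])
    r=cv2.minAreaRect(k); print(c,r); print([world(p).round(4) for p in cv2.boxPoints(r)])
    a=cv2.approxPolyDP(h,12,True)[:,0]; print([world(p).round(4) for p in a])
E
```

```text
top ((297.4112548828125, 204.81036376953125), (301.4388122558594, 431.2086181640625), 83.34557342529297)
[array([0.6199, 0.2342], dtype=float32), array([ 0.6699, -0.1941], dtype=float32), array([ 0.3705, -0.229 ], dtype=float32), array([0.3205, 0.1993], dtype=float32)]
[array([ 0.66 , -0.193]), array([ 0.372, -0.226]), array([0.323, 0.198]), array([0.613, 0.23 ])]
scene ((297.7054138183594, 209.32452392578125), (307.03338623046875, 430.814453125), 83.37596130371094)
[array([0.6183, 0.234 ], dtype=float32), array([ 0.668, -0.194], dtype=float32), array([ 0.363 , -0.2294], dtype=float32), array([0.3133, 0.1986], dtype=float32)]
[array([ 0.663, -0.191]), array([ 0.372, -0.224]), array([0.326, 0.199]), array([0.618, 0.228])]
```

View pics/r_top.png

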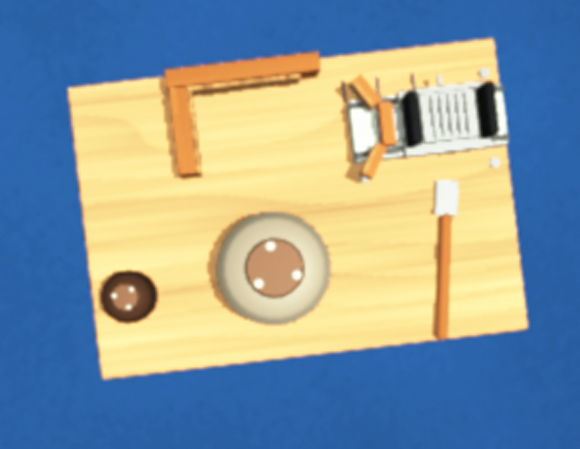

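View pics/r_scene.png

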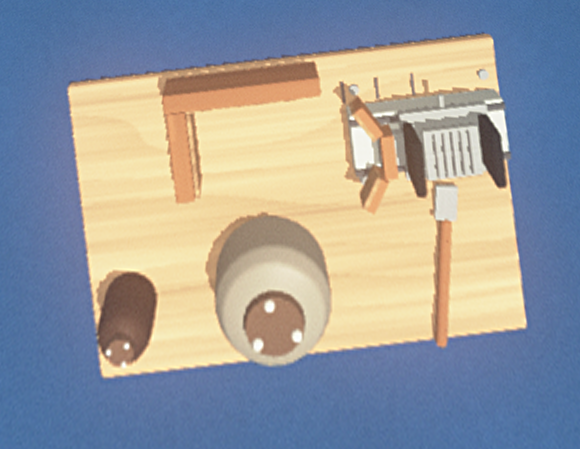

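```bash
cat >> h.py <<'E'
HX,HY,HA=.5543,.0446,.1155
def H2W(p,hx=None,hy=None,ha=None):
    a=HA; p=np.asarray(p,float); return np.array([HX+np.cos(a)*p[0]-np.sin(a)*p[1],HY+np.sin(a)*p[0]+np.cos(a)*p[1],.012+p[2]])
def W2H(p):
    a=HA; d=np.asarray(p,float)-[HX,HY,.012]; return np.array([np.cos(a)*d[0]+np.sin(a)*d[1],-np.sin(a)*d[0]+np.cos(a)*d[1],d[2]])
def overlay(d,name,jaw,bowl=(-.123,-.002),crop=None,f=3):
    im=cv2.resize(d['color'],None,fx=f,fy=f,interpolation=cv2.INTER_CUBIC)[...,::-1].copy()
    def L(pts,col,cl=True):
        P=np.array([(proj(d,H2W(p))[::-1]+.5)*f-.5 for p in pts]); cv2.polylines(im,[np.int32(P*16)],cl,col,1,cv2.LINE_AA,4)
    b=lambda x0,x1,y0,y1,z:[(x0,y0,z),(x1,y0,z),(x1,y1,z),(x0,y1,z)]
    L(b(-.215,.08,-.25,.18,0),(255,0,0)); 
    L([(.056,-.07,.036),(.056,.08,.036)],(0,255,0)); L([(-.025,.056,.036),(.06,.056,.036)],(0,255,0))
    t=-.164+jaw
    L(b(-.025,.025,t+.031,t+.041,.066),(0,0,255)); L(b(-.025,.025,t-.041,t-.031,.066),(0,0,255)); L(b(-.023,.023,t-.026,t+.026,.048),(255,0,255))
    for r,z in ((.055,.0),(.055,.041)):
        L([(bowl[0]+r*np.cos(u),bowl[1]+r*np.sin(u),z) for u in np.linspace(0,6.28,40)],(255,255,0))
    if crop: r0,r1,c0,c1=crop; im=im[int(r0*f):int(r1*f),int(c0*f):int(c1*f)]
    cv2.imwrite('pics/'+name,im)
E
python3 - <<'E'
from h import *
d=save('top','t2.png'); overlay(d,'ov_t.png',-.01,crop=(120,300,190,430),f=3.2)
d=save('scene','s2.png'); overlay(d,'ov_s.png',-.01,crop=(115,305,70,360),f=2.7)
E
```

```text
(no output)
```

View pics/ov_t.png

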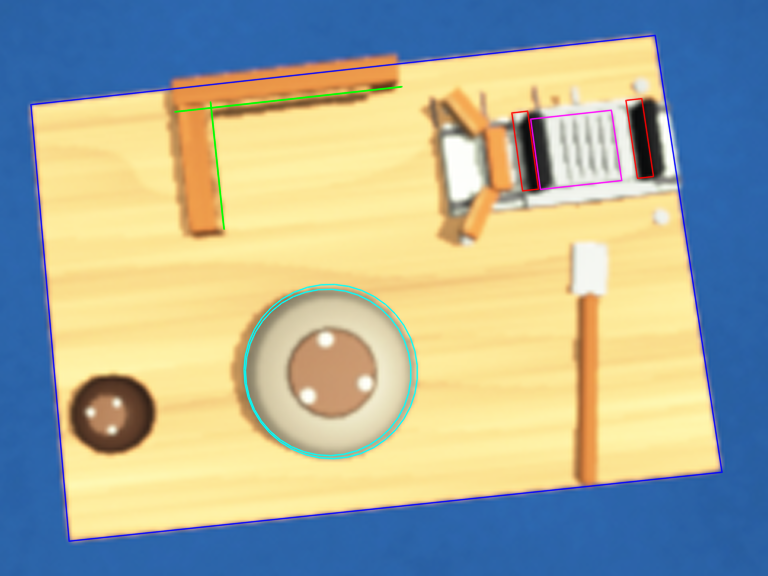

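View pics/ov_s.png

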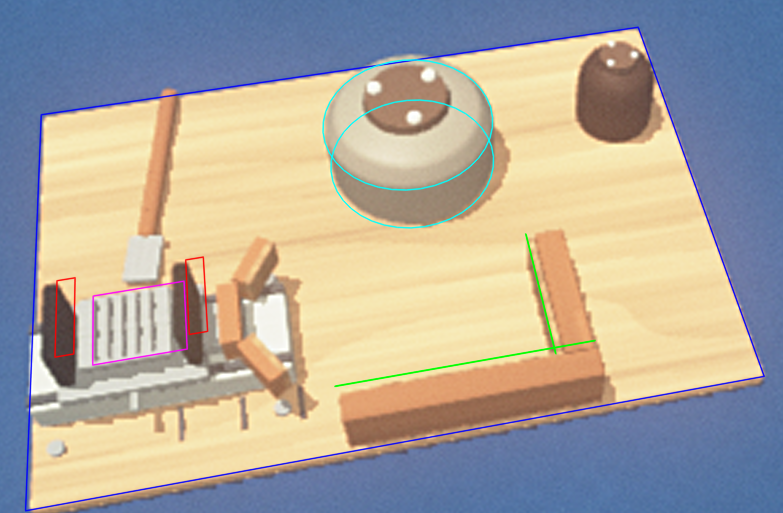

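Call:
apply_moves(moves=[[[-19.3, 16.3, 3.3], [0, 0, -2.8], 0.8], [[-19.3, 16.3, 3.3], [0, 0, -2.8], 0.8], [[-19.3, 16.3, 3.3], [0, 0, -2.8], 0.8], [[-19.3, 16.3, 3.3], [0, 0, -2.8], 0.8], [[-19.3, 16.3, 3.3], [0, 0, -2.8], 0.8], [[-19.3, 16.3, 3.3], [0, 0, -2.8], 0.8], [[-19.3, 16.3, 3.3], [0, 0, -2.8], 0.8], [[-19.3, 16.3, 3.3], [0, 0, -2.8], 0.8], [[-19.3, 16.3, 3.3], [0, 0, -2.8], 0.8], [[-19.3, 16.3, 3.3], [0, 0, -2.8], 0.8], [[-19.3, 16.3, 3.3], [0, 0, -2.8], 0.8], [[-19.3, 16.3, 3.3], [0, 0, -2.8], 0.8]])

```text
t: 2.8
eef_pos: [0.4498, 0.0292, 0.2214]
tool_rot: [-0.0, 0.667, 0.745, 0.0]
contact_force: [0.1, 0.9, -1.1]
gripper_width: 0.898
```

Call:
apply_moves(moves=[[[0, -2.8, 1.6], [1.2, 0, 0], 0.8], [[0, -2.8, 1.6], [1.2, 0, 0], 0.8], [[0, -2.8, 1.6], [1.2, 0, 0], 0.8], [[0, -2.8, 1.6], [1.2, 0, 0], 0.8], [[0, -2.8, 1.6], [1.2, 0, 0], 0.8]])

```text
t: 3.42
eef_pos: [0.3813, 0.0221, 0.1821]
tool_rot: [-0.069, 0.662, 0.742, -0.077]
contact_force: [0.1, -0.7, -0.3]
gripper_width: 0.9
```

```bash
cat >> h.py <<'E'
def st():
    o=get_obs(); w,x,y,z=o['tool_rot']; M=R.from_quat([x,y,z,w]).as_matrix()
    a=HA; Rh=np.array([[np.cos(a),np.sin(a),0],[-np.sin(a),np.cos(a),0],[0,0,1]])
    print('t',o['t'],'q',o['q'].round(3),'eef',o['eef_pos'].round(4),'F',o['contact_force'].round(1),'w',o['gripper_width'])
    print('tcp in home',W2H(o['eef_pos']).round(4),'axes in home\n',(Rh@M).round(3)); 
    for L in (.063,.073): print('tip',L,W2H(o['eef_pos']+M[:,2]*L).round(4))
    return o,M
E
python3 -c "
from h import *
st()"
```

```text
t 3.425 q [-0.383  0.274  0.202  2.236 -0.092  0.845  1.569] eef [0.3813 0.0221 0.1821] F [ 0.1 -0.7 -0.3] w 0.8996339610581595
tcp in home [-0.1744 -0.0025  0.1701] axes in home
 [[ 0.002  0.979 -0.205]
 [ 1.    -0.002  0.001]
 [ 0.    -0.205 -0.979]]
tip 0.063 [-0.1873 -0.0024  0.1085]
tip 0.073 [-0.1894 -0.0024  0.0987]
```

Call:
apply_moves(moves=[[[0, 0.25, 1.2], [0, 0, 0], 0.8], [[0, 0.5, 2.4], [0, 0, 0], 0.8], [[0, 0.7, 3.4], [0, 0, 0], 0.8], [[0, 0.7, 3.4], [0, 0, 0], 0.8]])

```text
t: 3.92
eef_pos: [0.3794, 0.0215, 0.0939]
tool_rot: [-0.07, 0.662, 0.742, -0.079]
contact_force: [0.7, -0.4, -0.0]
gripper_width: 0.9
```

```bash
python3 -c "
from h import *
st()
d=save('scene','s3.png'); overlay(d,'ov_s3.png',-.019,crop=(95,285,70,360),f=2.7)"
```

```text
t 3.925 q [-0.346  0.459  0.165  2.28  -0.151  0.625  1.626] eef [0.3794 0.0215 0.0939] F [ 0.7 -0.4 -0. ] w 0.9003612250281003
tcp in home [-0.1764 -0.0028  0.0819] axes in home
 [[ 0.003  0.978 -0.21 ]
 [ 1.    -0.003  0.   ]
 [-0.    -0.21  -0.978]]
tip 0.063 [-0.1897 -0.0027  0.0203]
tip 0.073 [-0.1918 -0.0027  0.0106]
```

View pics/ov_s3.png

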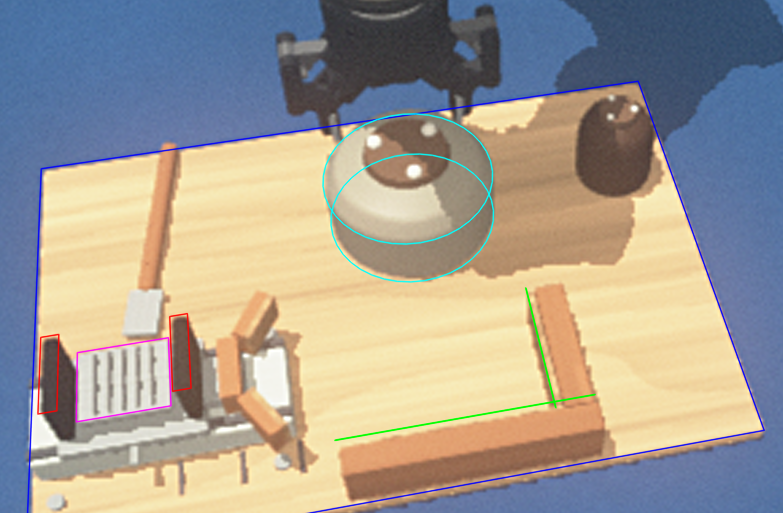

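Call:
apply_moves(moves=[[[0, 0.3, -0.06], [0, 0, 0], 0.8], [[0, 0.6, -0.13], [0, 0, 0], 0.8], [[0, 0.9, -0.19], [0, 0, 0], 0.8], [[0, 1.2, -0.26], [0, 0, 0], 0.8], [[0, 1.5, -0.32], [0, 0, 0], 0.8], [[0, 1.8, -0.38], [0, 0, 0], 0.8], [[0, 2.1, -0.45], [0, 0, 0], 0.8], [[0, 2.4, -0.51], [0, 0, 0], 0.8], [[0, 2.4, -0.51], [0, 0, 0], 0.8]])

```text
t: 5.1
eef_pos: [0.4404, 0.0284, 0.0949]
tool_rot: [-0.07, 0.662, 0.742, -0.079]
contact_force: [-3.4, -0.4, 4.2]
gripper_width: 0.903
```

```bash
python3 -c "
from h import *
st()
d=save('scene','s4.png'); overlay(d,'ov_s4.png',-.017,bowl=(-.077,-.002),crop=(95,285,70,360),f=2.7)"
```

```text
t 5.1 q [-0.334  0.52   0.171  2.142 -0.152  0.703  1.634] eef [0.4404 0.0284 0.0949] F [-3.4 -0.4  4.2] w 0.9034121591994237
tcp in home [-0.115  -0.003   0.0829] axes in home
 [[ 0.003  0.978 -0.209]
 [ 1.    -0.003  0.001]
 [ 0.    -0.209 -0.978]]
tip 0.063 [-0.1282 -0.003   0.0213]
tip 0.073 [-0.1303 -0.0029  0.0116]
```

View pics/ov_s4.png

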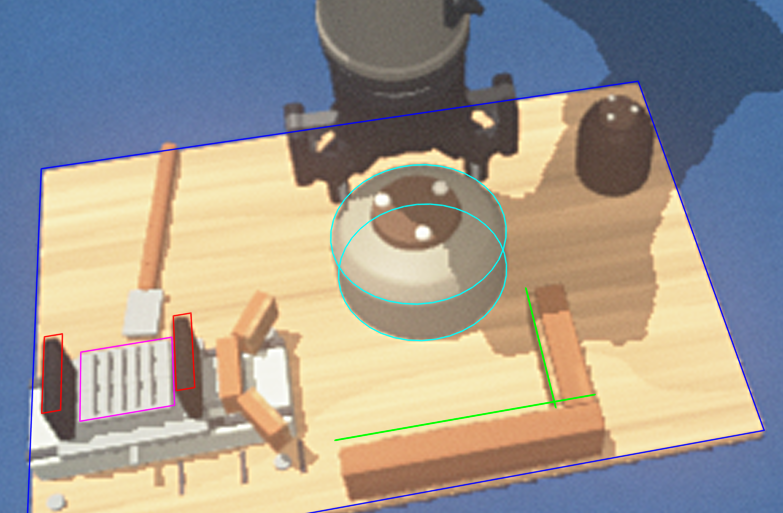

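Call:
apply_moves(moves=[[[0, 0.4, -0.09], [0, 0, 0], 0.8], [[0, 0.8, -0.17], [0, 0, 0], 0.8], [[0, 1.2, -0.26], [0, 0, 0], 0.8], [[0, 1.6, -0.34], [0, 0, 0], 0.8], [[0, 2.0, -0.43], [0, 0, 0], 0.8], [[0, 2.3, -0.49], [0, 0, 0], 0.8], [[0, 2.6, -0.55], [0, 0, 0], 0.8], [[0, 2.8, -0.6], [0, 0, 0], 0.8], [[0, 2.8, -0.6], [0, 0, 0], 0.8]])

```text
t: 6.28
eef_pos: [0.5115, 0.0365, 0.0949]
tool_rot: [-0.07, 0.662, 0.742, -0.078]
contact_force: [-3.4, -0.7, 4.2]
gripper_width: 0.895
```

```bash
python3 -c "
from h import *
st()
d=save('scene','s5.png'); overlay(d,'ov_s5.png',-.017,bowl=(-.005,-.002),crop=(95,285,70,360),f=2.7)
d=save('top','t5.png'); overlay(d,'ov_t5.png',-.017,bowl=(-.005,-.002),crop=(120,300,190,430),f=3.2)"
```

```text
t 6.275 q [-0.321  0.597  0.176  1.976 -0.154  0.793  1.639] eef [0.5115 0.0365 0.0949] F [-3.4 -0.7  4.2] w 0.8948486199220369
tcp in home [-0.0435 -0.0031  0.0829] axes in home
 [[ 0.003  0.978 -0.209]
 [ 1.    -0.003  0.001]
 [ 0.    -0.209 -0.978]]
tip 0.063 [-0.0566 -0.0031  0.0213]
tip 0.073 [-0.0587 -0.0031  0.0116]
```

View pics/ov_s5.png

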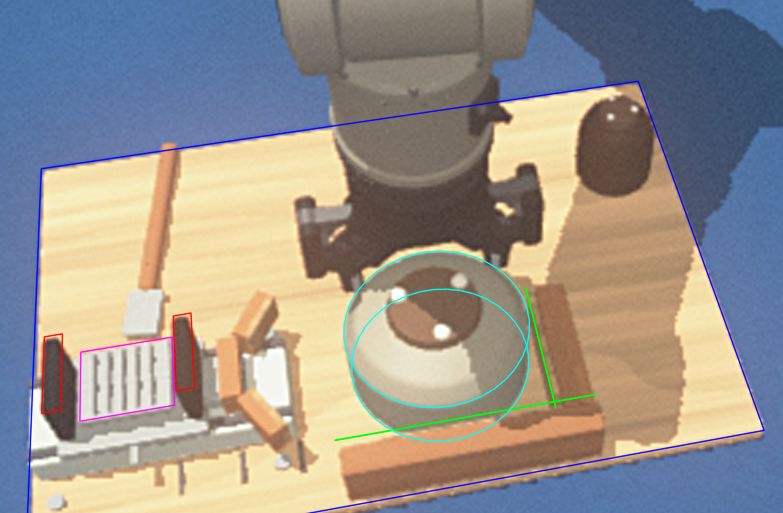

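View pics/ov_t5.png

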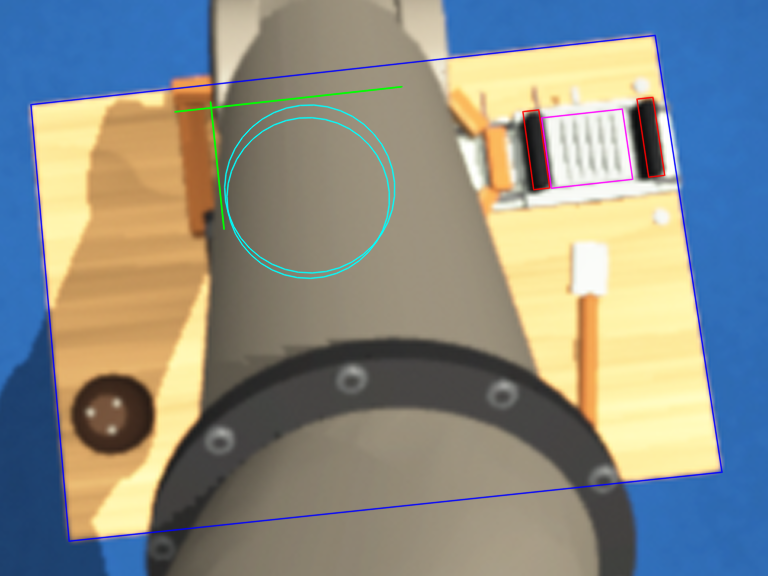

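Call:
apply_moves(moves=[[[0, 0.1, -0.02], [0, 0, 0], 0.8], [[0, 0.16, -0.03], [0, 0, 0], 0.8], [[0, 0.22, -0.05], [0, 0, 0], 0.8], [[0, 0.22, -0.05], [0, 0, 0], 0.8]])

```text
t: 6.88
eef_pos: [0.5163, 0.037, 0.0949]
tool_rot: [-0.07, 0.662, 0.742, -0.079]
contact_force: [-6.3, -0.8, 6.4]
gripper_width: 0.898
```

```bash
python3 -c "
from h import *
st()
d=save('scene','s6.png'); overlay(d,'ov_s6.png',-.017,bowl=(0,-.002),crop=(145,285,100,330),f=3.4)"
```

```text
t 6.875 q [-0.32   0.603  0.177  1.964 -0.155  0.801  1.64 ] eef [0.5163 0.037  0.0949] F [-6.3 -0.8  6.4] w 0.8984662108518412
tcp in home [-0.0386 -0.0032  0.0829] axes in home
 [[ 0.003  0.978 -0.21 ]
 [ 1.    -0.003  0.001]
 [ 0.    -0.21  -0.978]]
tip 0.063 [-0.0518 -0.0032  0.0213]
tip 0.073 [-0.0539 -0.0031  0.0115]
```

View pics/ov_s6.png

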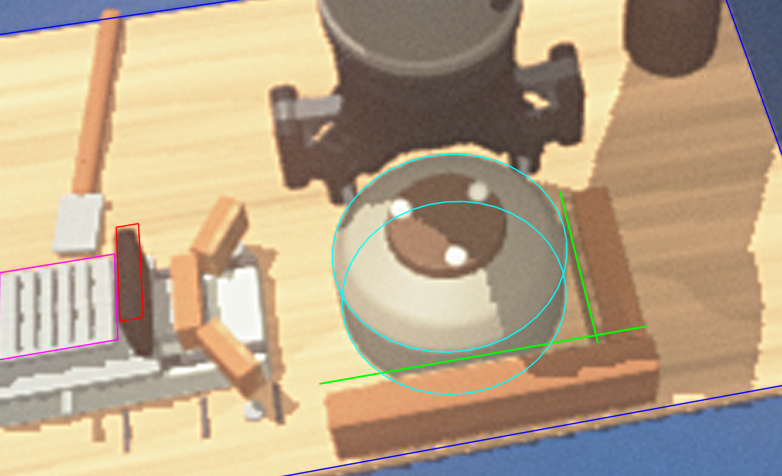

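Call:
apply_moves(moves=[[[0, 0.04, -0.01], [0, 0, 0], 0.8], [[0, 0.08, -0.02], [0, 0, 0], 0.8], [[0, 0.08, -0.02], [0, 0, 0], 0.8], [[0, 0.08, -0.02], [0, 0, 0], 0.8]])

```text
t: 7.42
eef_pos: [0.5174, 0.0371, 0.0949]
tool_rot: [-0.071, 0.662, 0.742, -0.079]
contact_force: [-8.9, -0.8, 8.0]
gripper_width: 0.9
```

Call:
apply_moves(moves=[[[0, -0.6, 0.13], [0, 0, 0], 0.8], [[0, -1.2, 0.25], [0, 0, 0], 0.8], [[0, -1.5, -1.5], [0, 0, 0], 0.8], [[0, -2.0, -3.6], [0, 0, 0], 0.0], [[0, -2.5, -5.6], [-0.6, 0, 0], -1], [[0, -2.5, -5.6], [-1.2, 0, 0], -1], [[0, -2.5, -5.6], [-1.2, 0, 0], -1], [[0, -2.5, -5.6], [-1.2, 0, 0], -1]])

```text
t: 8.43
eef_pos: [0.4872, 0.0339, 0.2444]
tool_rot: [-0.001, 0.666, 0.746, -0.001]
contact_force: [0.4, 0.2, 1.2]
gripper_width: -0.002
```

```bash
python3 -c "
from h import *
st()
d=save('scene','s7.png'); overlay(d,'ov_s7.png',-.017,bowl=(0.001,-.002),crop=(145,285,70,330),f=3)
d=save('top','t7.png'); overlay(d,'ov_t7.png',-.017,bowl=(0.001,-.002),crop=(120,270,190,430),f=3.2)"
```

```text
t 8.425 q [-0.39   0.245  0.224  2.064 -0.073  0.842  1.56 ] eef [0.4872 0.0339 0.2444] F [0.4 0.2 1.2] w -0.0016876843826239038
tcp in home [-0.0679 -0.0029  0.2324] axes in home
 [[ 0.002  1.    -0.002]
 [ 1.    -0.002  0.   ]
 [ 0.    -0.002 -1.   ]]
tip 0.063 [-0.068  -0.0029  0.1694]
tip 0.073 [-0.0681 -0.0029  0.1594]
```

View pics/ov_s7.png

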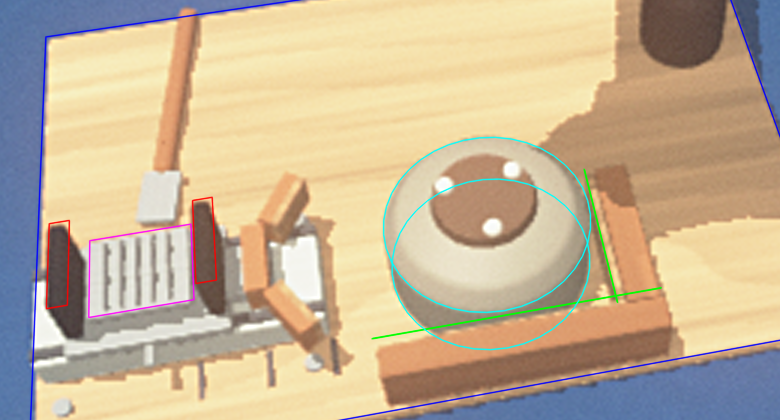

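View pics/ov_t7.png

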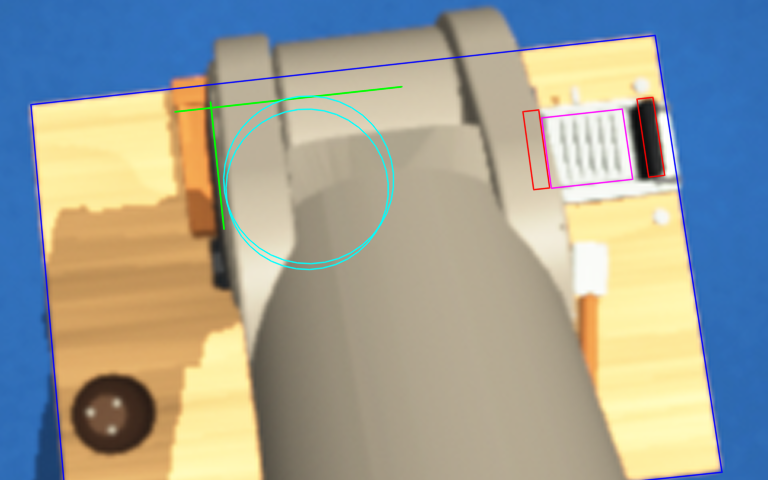

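Call:
apply_moves(moves=[[[-6.7, 2.7, 0], [0, 0, 0], -1], [[-6.7, 2.7, 0], [0, 0, 0], -1], [[-6.7, 2.7, 0], [0, 0, 0], -1], [[-6.7, 2.7, 2], [0, 0, 0], -1], [[-6.7, 2.7, 3], [0, 0, 0], -1], [[-6.7, 2.7, 3], [0, 0, 0], -1]])

```text
t: 9.28
eef_pos: [0.5722, -0.1249, 0.1669]
tool_rot: [-0.003, 0.666, 0.746, -0.002]
contact_force: [-0.4, 0.5, -0.2]
gripper_width: 0.004
```

```bash
python3 -c "
from h import *
st()
d=save('scene','s8.png'); overlay(d,'ov_s8.png',-.017,bowl=(0.001,-.002),crop=(105,285,70,330),f=3)"
```

```text
t 9.275 q [-0.092  0.508  0.262  1.898 -0.182  0.765  1.955] eef [ 0.5722 -0.1249  0.1669] F [-0.4  0.5 -0.2] w 0.0038575042467743448
tcp in home [-0.0018 -0.1705  0.1549] axes in home
 [[ 0.003  1.    -0.006]
 [ 1.    -0.003  0.001]
 [ 0.001 -0.006 -1.   ]]
tip 0.063 [-0.0022 -0.1704  0.0919]
tip 0.073 [-0.0023 -0.1704  0.0819]
```

View pics/ov_s8.png

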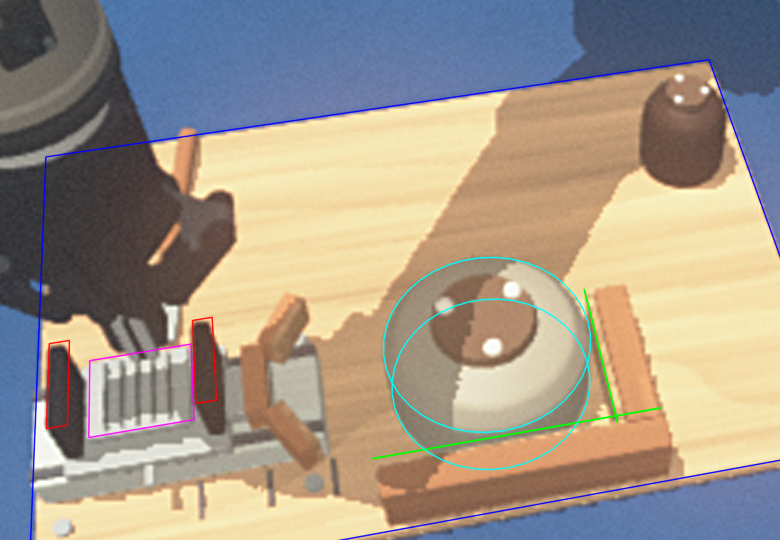

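Call:
apply_moves(moves=[[[0, 0, 0.6], [0, 0, 0], -1], [[0, 0, 1.1], [0, 0, 0], -1], [[0, 0, 1.3], [0, 0, 0], -1], [[0, 0, 1.5], [0, 0, 0], -1], [[0, 0, 1.65], [0, 0, 0], -1], [[0, 0, 1.74], [0, 0, 0], -1], [[0, 0, 1.74], [0, 0, 0], -1]])

```text
t: 10.2
eef_pos: [0.5735, -0.125, 0.1265]
tool_rot: [0.0, 0.666, 0.746, 0.0]
contact_force: [-1.2, 0.7, 3.8]
gripper_width: 0.001
```

```bash
python3 -c "
from h import *
st()"
```

```text
t 10.2 q [-0.075  0.567  0.241  1.917 -0.205  0.681  1.974] eef [ 0.5735 -0.125   0.1265] F [-1.2  0.7  3.8] w 0.0008573160545689302
tcp in home [-0.0005 -0.1707  0.1145] axes in home
 [[ 0.003  1.     0.   ]
 [ 1.    -0.003  0.   ]
 [ 0.     0.    -1.   ]]
tip 0.063 [-0.0004 -0.1707  0.0515]
tip 0.073 [-0.0004 -0.1707  0.0415]
```

Call:
apply_moves(moves=[[[0, 0, 0.08], [0, 0, 0], -1], [[0, 0, 0.14], [0, 0, 0], -1], [[0, 0, 0.14], [0, 0, 0], -1]])

```text
t: 10.58
eef_pos: [0.5735, -0.125, 0.1229]
tool_rot: [0.0, 0.666, 0.746, 0.0]
contact_force: [-1.7, 0.3, 4.3]
gripper_width: 0.001
```

Call:
apply_moves(moves=[[[0.2, 0, 0], [0, 0, 0], -1], [[0.4, 0, 0], [0, 0, 0], -1], [[0.6, 0, 0], [0, 0, 0], -1], [[0.8, 0, 0], [0, 0, 0], -1], [[1.0, 0, 0], [0, 0, 0], -1], [[1.2, 0, 0], [0, 0, 0], -1], [[1.4, 0, 0], [0, 0, 0], -1], [[1.4, 0, 0], [0, 0, 0], -1]])

```text
t: 11.58
eef_pos: [0.5693, -0.0891, 0.1227]
tool_rot: [-0.001, 0.666, 0.746, 0.0]
contact_force: [-0.7, 1.6, 6.2]
gripper_width: -0.002
```

```bash
python3 -c "
from h import *
st()
d=save('scene','s9.png'); overlay(d,'ov_s9.png',.012,bowl=(0.001,-.002),crop=(105,285,70,330),f=3)
d=save('top','t9.png'); overlay(d,'ov_t9.png',.012,bowl=(0.001,-.002),crop=(120,270,190,430),f=3.2)"
```

```text
t 11.575 q [-0.135  0.56   0.239  1.944 -0.207  0.662  1.917] eef [ 0.5693 -0.0891  0.1227] F [-0.7  1.6  6.2] w -0.0024368493770055314
tcp in home [-0.0005 -0.1346  0.1107] axes in home
 [[ 0.002  1.    -0.001]
 [ 1.    -0.002  0.001]
 [ 0.001 -0.001 -1.   ]]
tip 0.063 [-0.0005 -0.1345  0.0477]
tip 0.073 [-0.0005 -0.1345  0.0377]
```

View pics/ov_s9.png

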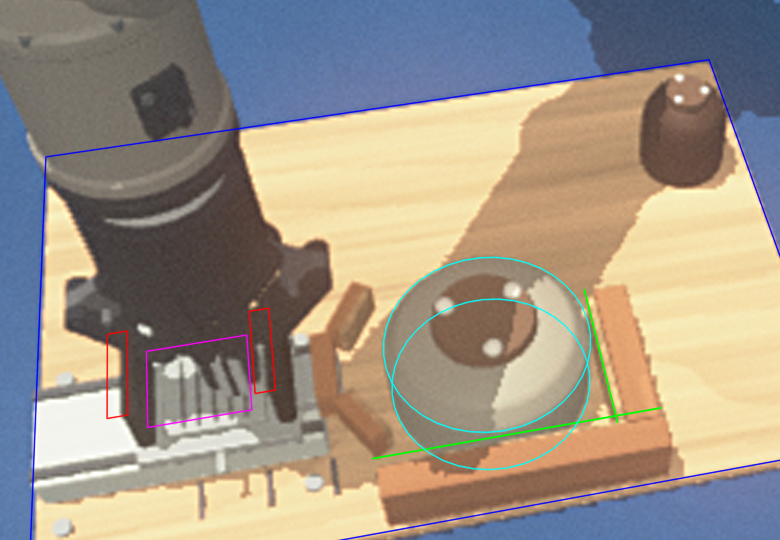

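View pics/ov_t9.png

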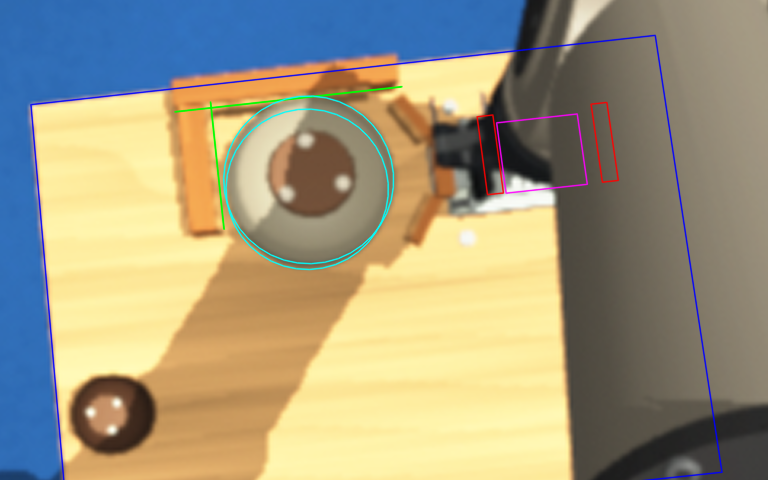

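Call:
apply_moves(moves=[[[0, 0, -0.4], [0, 0, 0], -1], [[0, 0, -0.72], [0, 0, 0], -1], [[0, 0, -0.72], [0, 0, 0], -1], [[0.2, 0, -0.72], [0, 0, 0], -1], [[0.4, 0, -0.72], [0, 0, 0], -1], [[0.56, 0, -0.72], [0, 0, 0], -1], [[0.68, 0, -0.72], [0, 0, 0], -1], [[0.68, 0, -0.72], [0, 0, 0], -1]])

```text
t: 12.68
eef_pos: [0.5673, -0.0731, 0.1406]
tool_rot: [-0.0, 0.666, 0.746, -0.0]
contact_force: [-0.7, -2.6, -0.3]
gripper_width: -0.001
```

```bash
python3 -c "
from h import *
st()
d=save('scene','s10.png'); overlay(d,'ov_s10.png',.032,bowl=(0.001,-.002),crop=(105,285,70,330),f=3)
d=save('top','t10.png'); overlay(d,'ov_t10.png',.032,bowl=(0.001,-.002),crop=(120,270,190,430),f=3.2)"
```

```text
t 12.675 q [-0.173  0.527  0.249  1.947 -0.196  0.691  1.88 ] eef [ 0.5673 -0.0731  0.1406] F [-0.7 -2.6 -0.3] w -0.0005460617087153032
tcp in home [-0.0006 -0.1184  0.1286] axes in home
 [[ 0.002  1.    -0.001]
 [ 1.    -0.002  0.   ]
 [ 0.    -0.001 -1.   ]]
tip 0.063 [-0.0007 -0.1184  0.0656]
tip 0.073 [-0.0007 -0.1184  0.0556]
```

View pics/ov_s10.png

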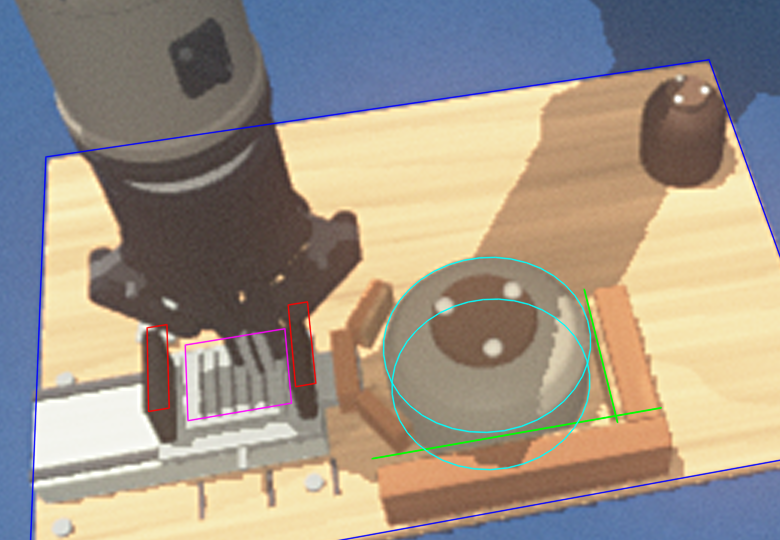

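View pics/ov_t10.png

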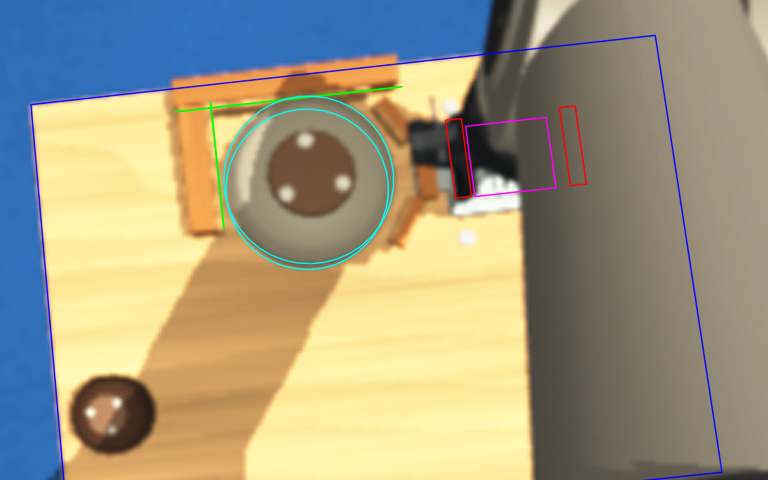

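Call:
apply_moves(moves=[[[0.06, 0, 0], [0, 0, 0], -1], [[0.12, 0, 0], [0, 0, 0], -1], [[0.18, 0, 0], [0, 0, 0], -1], [[0.24, 0, 0], [0, 0, 0], -1], [[0.24, 0, 0], [0, 0, 0], -1], [[0.24, 0, 0], [0, 0, 0], -1]])

```text
t: 13.52
eef_pos: [0.5669, -0.0671, 0.1408]
tool_rot: [-0.0, 0.666, 0.746, 0.0]
contact_force: [-1.7, -1.7, -0.7]
gripper_width: -0.008
```

```bash
python3 -c "
from h import *
st()
d=save('scene','s11.png'); overlay(d,'ov_s11.png',.036,bowl=(0.001,-.002),crop=(105,285,70,330),f=3)"
```

```text
t 13.525 q [-0.183  0.525  0.249  1.95  -0.196  0.69   1.869] eef [ 0.5669 -0.0671  0.1408] F [-1.7 -1.7 -0.7] w -0.008194816361514244
tcp in home [-0.0003 -0.1124  0.1288] axes in home
 [[ 0.002  1.    -0.   ]
 [ 1.    -0.002  0.   ]
 [ 0.    -0.    -1.   ]]
tip 0.063 [-0.0003 -0.1124  0.0658]
tip 0.073 [-0.0003 -0.1124  0.0558]
```

View pics/ov_s11.png

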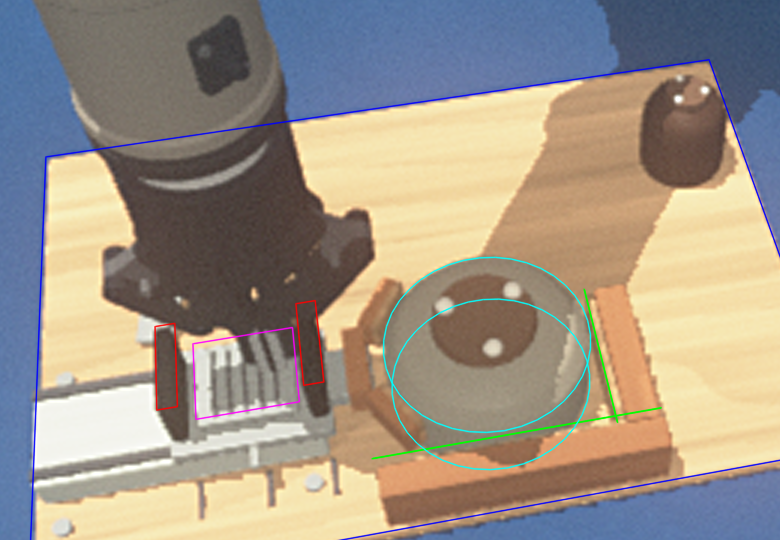

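Call:
apply_moves(moves=[[[0.06, 0, 0], [0, 0, 0], -1], [[0.12, 0, 0], [0, 0, 0], -1], [[0.12, 0, 0], [0, 0, 0], -1]])

```text
t: 13.95
eef_pos: [0.5666, -0.0645, 0.1409]
tool_rot: [0.0, 0.666, 0.746, 0.0]
contact_force: [-0.5, -3.4, 0.0]
gripper_width: -0.0
```

Call:
apply_moves(moves=[[[0.04, 0, 0], [0, 0, 0], -1], [[0.08, 0, 0], [0, 0, 0], -1], [[0.08, 0, 0], [0, 0, 0], -1], [[0.08, 0, 0], [0, 0, 0], -1]])

```text
t: 14.45
eef_pos: [0.5664, -0.0625, 0.1409]
tool_rot: [0.0, 0.666, 0.746, 0.0]
contact_force: [-0.4, -3.7, 0.1]
gripper_width: -0.004
```

Call:
apply_moves(moves=[[[-0.4, 0, 0], [0, 0, 0], -1], [[-0.5, 0, -2], [0, 0, 0], -1], [[-0.5, -3, -4], [0, 0, 0], -1], [[-0.5, -6, -4], [0, 0, 0], -1], [[-0.5, -8, -4], [0, 0, 0], -1]])

```text
t: 15.08
eef_pos: [0.3918, -0.0944, 0.24]
tool_rot: [0.001, 0.666, 0.746, 0.001]
contact_force: [-0.4, -0.4, 0.2]
gripper_width: 0.002
```

```bash
python3 -c "
from h import *
st()
d=save('scene','s12.png'); overlay(d,'ov_s12.png',.037,bowl=(0.001,-.002),crop=(145,285,70,330),f=3)
im=cv2.resize(d['color'][190:270,70:190],None,fx=6,fy=6,interpolation=cv2.INTER_CUBIC); cv2.imwrite('pics/z12.png',im[...,::-1])
d=save('top','t12.png'); overlay(d,'ov_t12.png',.037,bowl=(0.001,-.002),crop=(120,270,190,430),f=3.2)"
```

```text
t 15.075 q [-0.221  0.105  0.326  2.253 -0.049  0.788  1.822] eef [ 0.3918 -0.0944  0.24  ] F [-0.4 -0.4  0.2] w 0.001919175072923424
tcp in home [-0.1774 -0.1193  0.228 ] axes in home
 [[ 0.002  1.     0.002]
 [ 1.    -0.002  0.001]
 [ 0.001  0.002 -1.   ]]
tip 0.063 [-0.1773 -0.1193  0.165 ]
tip 0.073 [-0.1772 -0.1193  0.155 ]
```

View pics/ov_s12.png

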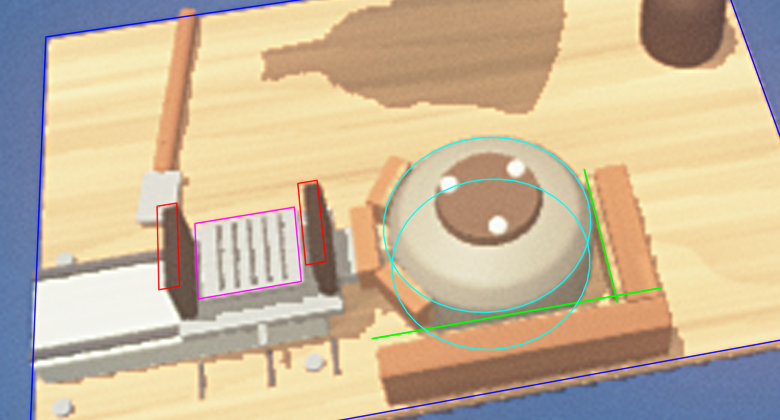

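View pics/z12.png

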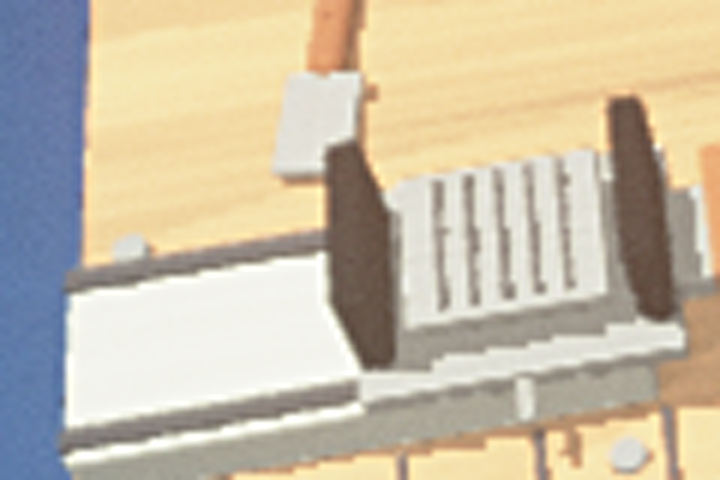

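View pics/ov_t12.png

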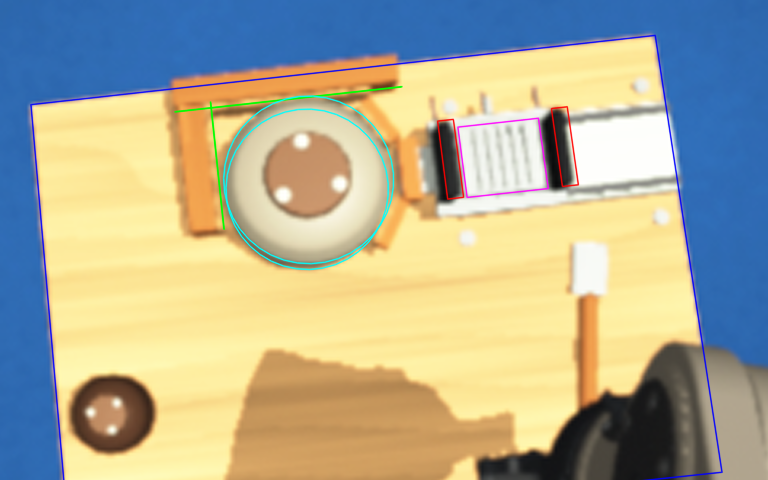

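```bash
cat >> h.py <<'E'
def hrect(d,img,z,x0,x1,y0,y1,s=4000):
    # rows: +x down->; image up=+x, left=+y
    W=int((y1-y0)*s);H=int((x1-x0)*s)
    pw=[(x1,y1),(x1,y0),(x0,y0),(x0,y1)]
    src=np.float32([proj(d,H2W([a,b,z]))[::-1] for a,b in pw]); dst=np.float32([[0,0],[W,0],[W,H],[0,H]])
    return cv2.warpPerspective(img,cv2.getPerspectiveTransform(src,dst),(W,H),flags=cv2.INTER_CUBIC)
E
python3 - <<'E'
from h import *
for cam,a,b in (('top','t2.png','t12.png'),('scene','s2.png','s12.png')):
    d=save(cam,'tmp_%s.png'%cam)
    for f,jg in ((a,-.017),(b,.037)):
        im=cv2.imread('pics/'+f)
        y0,y1=-.164+jg-.06,-.164+jg+.06
        r=hrect(d,im,.066,-.012,.012,y0,y1)
        p=r.max(axis=2).astype(float).mean(0)
        dark=p<110
        e=np.flatnonzero(np.diff(dark.astype(int)))
        # subpixel
        ys=y1-(e+.5)/4000
        t=ys
        print(f,'dark edges y',ys.round(4),'jaw from each as -y edges', [(round(y-.031+.164,4),round(y+.041+.164,4)) for y in ys])
        rr=hrect(d,im,.048,-.05,.05,y0,y1,5000); cv2.imwrite('pics/hr_'+f,rr)
i=[cv2.imread('pics/hr_s2.png'),cv2.imread('pics/hr_s12.png')]
cv2.imwrite('pics/hr_pair.png',cv2.resize(np.vstack(i),None,fx=.6,fy=.6))
E
```

```text
t2.png dark edges y [-0.1351 -0.1521 -0.2056 -0.2221] jaw from each as -y edges [(np.float64(-0.0021), np.float64(0.0699)), (np.float64(-0.0191), np.float64(0.0529)), (np.float64(-0.0726), np.float64(-0.0006)), (np.float64(-0.0891), np.float64(-0.0171))]
t12.png dark edges y [-0.0801 -0.0949 -0.1499 -0.1646] jaw from each as -y edges [(np.float64(0.0529), np.float64(0.1249)), (np.float64(0.0381), np.float64(0.1101)), (np.float64(-0.0169), np.float64(0.0551)), (np.float64(-0.0316), np.float64(0.0404))]
s2.png dark edges y [-0.1391 -0.1499 -0.2074 -0.2219] jaw from each as -y edges [(np.float64(-0.0061), np.float64(0.0659)), (np.float64(-0.0169), np.float64(0.0551)), (np.float64(-0.0744), np.float64(-0.0024)), (np.float64(-0.0889), np.float64(-0.0169))]
s12.png dark edges y [-0.0834 -0.0886 -0.0896 -0.0921 -0.1531 -0.1581 -0.1614 -0.1639] jaw from each as -y edges [(np.float64(0.0496), np.float64(0.1216)), (np.float64(0.0444), np.float64(0.1164)), (np.float64(0.0434), np.float64(0.1154)), (np.float64(0.0409), np.float64(0.1129)), (np.float64(-0.0201), np.float64(0.0519)), (np.float64(-0.0251), np.float64(0.0469)), (np.float64(-0.0284), np.float64(0.0436)), (np.float64(-0.0309), np.float64(0.0411))]
```

View pics/hr_pair.png

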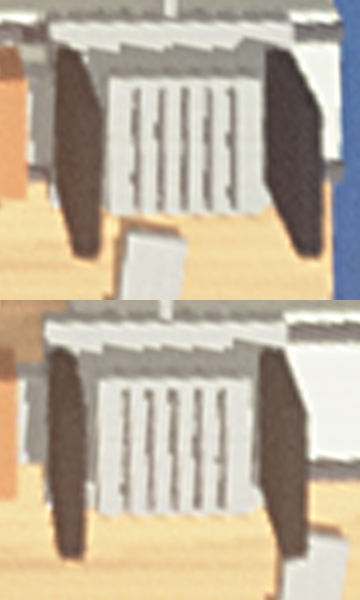

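Call:
apply_moves(moves=[[[-0.2, 3, 0], [0, 0, 0], -1], [[-0.2, 5.5, 0], [0, 0, 0], -1], [[-0.2, 7.1, 0], [0, 0, 0], -1], [[-0.2, 7.1, 0], [0, 0, 0], -1], [[-0.2, 7.1, 2], [0, 0, 0], -1], [[-0.2, 7.1, 3.5], [0, 0, 0], -1], [[-0.2, 7.1, 3.95], [0, 0, 0], -1], [[-0.2, 7.1, 3.95], [0, 0, 0], -1]])

```text
t: 16.27
eef_pos: [0.5699, -0.0796, 0.1404]
tool_rot: [-0.0, 0.666, 0.746, -0.0]
contact_force: [1.1, 0.5, 0.2]
gripper_width: 0.001
```

```bash
python3 -c "
from h import *
st()"
```

```text
t 16.275 q [-0.174  0.534  0.267  1.94  -0.211  0.695  1.904] eef [ 0.5699 -0.0796  0.1404] F [1.1 0.5 0.2] w 0.0005552153424423551
tcp in home [ 0.0012 -0.1252  0.1284] axes in home
 [[ 0.003  1.    -0.001]
 [ 1.    -0.003  0.   ]
 [ 0.    -0.001 -1.   ]]
tip 0.063 [ 0.0012 -0.1252  0.0654]
tip 0.073 [ 0.0011 -0.1252  0.0554]
```

Call:
apply_moves(moves=[[[-0.3, 0, 0], [0, 0, 0], -1], [[-0.5, 0, 0], [0, 0, 0], -1], [[-0.6, 0, 0], [0, 0, 0], -1], [[-0.6, 0, 0], [0, 0, 0], -1]])

```text
t: 16.77
eef_pos: [0.5715, -0.0949, 0.1409]
tool_rot: [0.0, 0.666, 0.746, 0.0]
contact_force: [-0.5, 0.6, -0.8]
gripper_width: 0.001
```

Call:
apply_moves(moves=[[[-0.04, 0, 0], [0, 0, 0], -1], [[-0.08, 0, 0], [0, 0, 0], -1], [[-0.08, 0, 0], [0, 0, 0], -1]])

```text
t: 17.15
eef_pos: [0.5716, -0.0965, 0.1404]
tool_rot: [-0.0, 0.666, 0.746, -0.0]
contact_force: [-0.3, -0.6, 0.3]
gripper_width: -0.001
```

```bash
python3 -c "
from h import *
st()"
```

```text
t 17.15 q [-0.145  0.539  0.267  1.93  -0.212  0.7    1.933] eef [ 0.5716 -0.0965  0.1404] F [-0.3 -0.6  0.3] w -0.0013953069385287018
tcp in home [ 0.0009 -0.1422  0.1284] axes in home
 [[ 0.003  1.    -0.   ]
 [ 1.    -0.003  0.   ]
 [ 0.    -0.    -1.   ]]
tip 0.063 [ 0.0009 -0.1422  0.0654]
tip 0.073 [ 0.0009 -0.1422  0.0554]
```

Call:
apply_moves(moves=[[[-0.04, 0, 0], [0, 0, 0], -1], [[-0.08, 0, 0], [0, 0, 0], -1], [[-0.08, 0, 0], [0, 0, 0], -1]])

```text
t: 17.52
eef_pos: [0.5718, -0.0983, 0.1404]
tool_rot: [-0.0, 0.666, 0.746, 0.0]
contact_force: [-0.7, 1.2, -0.3]
gripper_width: -0.002
```

Call:
apply_moves(moves=[[[-0.04, 0, 0], [0, 0, 0], -1], [[-0.08, 0, 0], [0, 0, 0], -1], [[-0.08, 0, 0], [0, 0, 0], -1]])

```text
t: 17.9
eef_pos: [0.5721, -0.1006, 0.1405]
tool_rot: [0.0, 0.666, 0.746, 0.0]
contact_force: [0.1, 1.4, -0.1]
gripper_width: -0.004
```

```bash
cat > jm.py <<'E'
from h import *
import sys
n=sys.argv[1]; st()
for cam in ('top','scene'):
    d=save(cam,cam[0]+n+'.png'); im=cv2.imread('pics/'+cam[0]+n+'.png'); y0,y1=-.164+.037-.06,-.164+.037+.06
    p=hrect(d,im,.066,-.012,.012,y0,y1).max(axis=2).astype(float).mean(0)
    ys=y1-(np.flatnonzero(np.diff((p<110).astype(int)))+.5)/4000; print(cam,ys.round(4))
    rr=hrect(d,im,.048,-.05,.05,y0,y1,5000); cv2.imwrite('pics/hr_%s%s.png'%(cam[0],n),rr)
    overlay(d,'ov_%s%s.png'%(cam[0],n),.036,bowl=(0.001,0),crop=(145,285,70,330) if cam=='scene' else (120,270,190,430),f=3)
E
python3 jm.py 13
```

```text
t 17.9 q [-0.138  0.54   0.267  1.927 -0.212  0.701  1.94 ] eef [ 0.5721 -0.1006  0.1405] F [ 0.1  1.4 -0.1] w -0.004209376248956929
tcp in home [ 0.0009 -0.1463  0.1285] axes in home
 [[ 0.003  1.     0.   ]
 [ 1.    -0.003  0.   ]
 [ 0.     0.    -1.   ]]
tip 0.063 [ 0.0009 -0.1463  0.0655]
tip 0.073 [ 0.0009 -0.1463  0.0555]
top [-0.0826]
scene [-0.0851 -0.0959 -0.1329 -0.1406 -0.1559 -0.1674]
```

View pics/ov_s13.png

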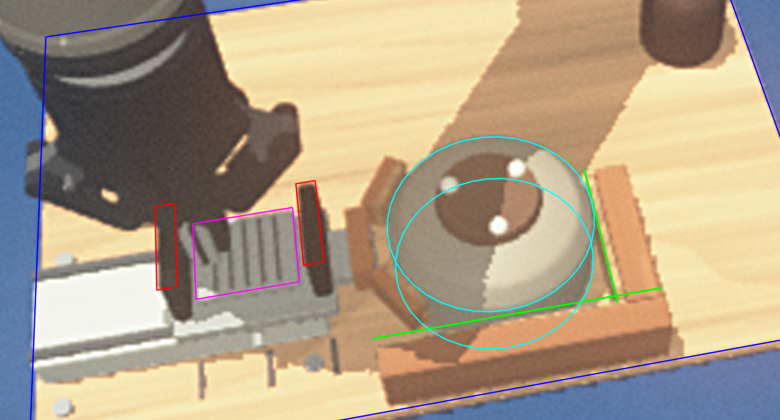

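Call:
apply_moves(moves=[[[-0.03, 0, 0], [0, 0, 0], -1], [[-0.06, 0, 0], [0, 0, 0], -1], [[-0.06, 0, 0], [0, 0, 0], -1], [[-0.06, 0, 0], [0, 0, 0], -1]])

```text
t: 18.5
eef_pos: [0.5722, -0.1017, 0.1405]
tool_rot: [-0.0, 0.666, 0.746, 0.0]
contact_force: [0.1, 3.2, 0.6]
gripper_width: 0.004
```

Call:
apply_moves(moves=[[[-0.03, 0, 0], [0, 0, 0], -1], [[-0.06, 0, 0], [0, 0, 0], -1], [[-0.06, 0, 0], [0, 0, 0], -1], [[-0.06, 0, 0], [0, 0, 0], -1]])

```text
t: 19.0
eef_pos: [0.5723, -0.1021, 0.1404]
tool_rot: [-0.001, 0.666, 0.746, 0.0]
contact_force: [-0.5, 6.3, 0.8]
gripper_width: 0.003
```

Call:
apply_moves(moves=[[[0.4, 0, 0], [0, 0, 0], -1], [[0.7, 0, 0], [0, 0, 0], -1], [[0.7, 0, -2], [0, 0, 0], -1], [[0.7, -3, -4], [0, 0, 0], -1], [[0.7, -6, -4.5], [0, 0, 0], -1], [[0.7, -8, -4.5], [0, 0, 0], -1], [[0.7, -8, -4.5], [0, 0, 0], -1]])

```text
t: 19.88
eef_pos: [0.3683, -0.1092, 0.253]
tool_rot: [-0.0, 0.667, 0.745, 0.0]
contact_force: [0.5, 0.9, -0.6]
gripper_width: 0.001
```

```bash
python3 jm.py 14; python3 -c "
import cv2,numpy as np
cv2.imwrite('pics/hr_pair2.png',cv2.resize(np.hstack([cv2.imread('pics/hr_s2.png'),cv2.imread('pics/hr_s14.png')]),None,fx=.6,fy=.6))"
```

```text
t 19.875 q [-0.219  0.045  0.359  2.276 -0.023  0.823  1.838] eef [ 0.3683 -0.1092  0.253 ] F [ 0.5  0.9 -0.6] w 0.0012778966596156767
tcp in home [-0.2025 -0.1313  0.241 ] axes in home
 [[ 0.004  1.    -0.   ]
 [ 1.    -0.004  0.001]
 [ 0.001 -0.    -1.   ]]
tip 0.063 [-0.2025 -0.1313  0.178 ]
tip 0.073 [-0.2025 -0.1313  0.168 ]
top [-0.0836 -0.0986 -0.1534 -0.1684]
scene [-0.0869 -0.0919 -0.0936 -0.0959 -0.1571 -0.1621 -0.1654 -0.1676]
```

View pics/ov_s14.png

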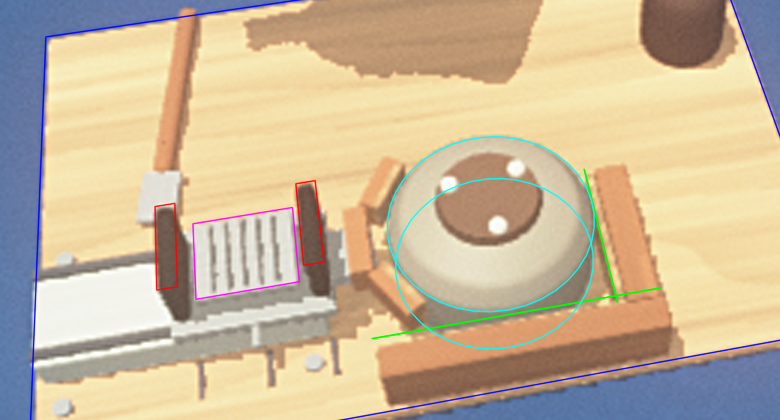

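View pics/ov_t14.png

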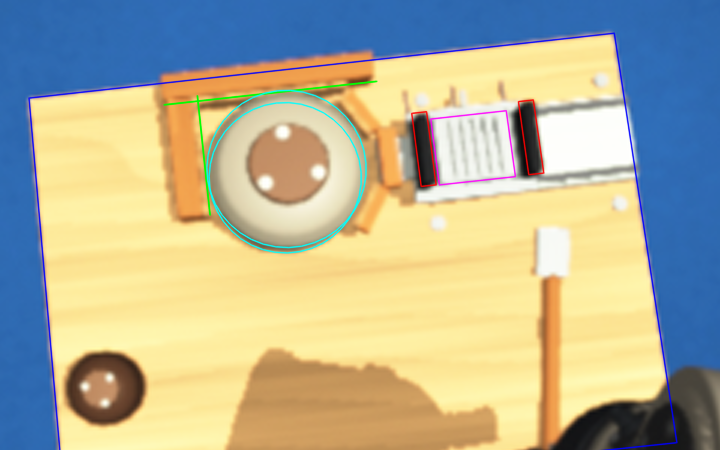

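View pics/hr_pair2.png

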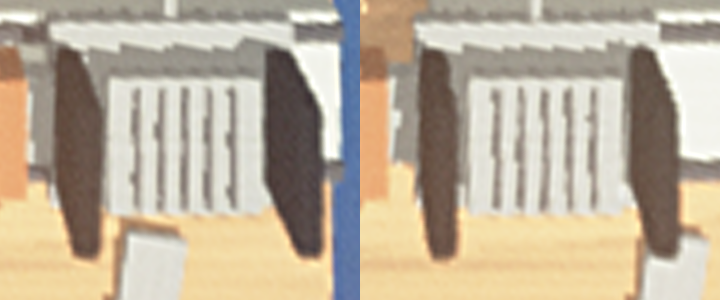

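```bash
python3 -c "
from h import *
hand_in()"
```

```text
the job is handed in; nothing more can be done
```

The bowl is home against the back fence and the jaw is locked around it in its next notch with the tab up. I handed the job in at about 20 s of the 48 s allowed; no verdict is reported.

**How it went**
- **Bowl:** I pushed it back with the spread fingers tilted about 12°, because a straight-down tool could not reach behind it. I stopped when the rising push force (about 9 N) showed it was against the fence.
- **Jaw:** I pressed the tab fully down with shut fingers and slid the jaw off its first notch. I then let go of the tab and pushed the +y cheek until the jaw reached the next notch.
- **Lock test:** That push ended near the far edge of the notch, with camera estimates of jaw 0.038 to 0.041. I then pushed the jaw back against the other cheek. It moved about 3 to 4 mm and stopped hard (6.3 N for about 0.4 mm), which showed it was locked.

**Last checks, from both cameras**
- **Jaw position:** it reads about 0.034 to 0.037, inside the 0.032 to 0.040 band.
- **Tab:** it sits at the same height as at the start, within about 1.5 mm.
- **Bowl:** it stands flat, within about 2 mm of home.
- **Cup and scraper:** they look unmoved.
- **Arm:** it is clear of everything.

**Where the checks disagreed:** the two cameras differ by 1 to 2 mm on the jaw position. During the forward push I felt no clear hard stop, so the evidence for the lock is the backward test and the tab height in the pictures.

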